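# Open the safety-capped reagent jar

### The arm

A 6-joint arm with a two-finger parallel gripper is mounted at the origin on the work surface. World frame = base frame: x ahead of the robot, y to its left, z up, the work surface at z = 0. Lengths are in m, angles in rad, forces in N, time in s.
With the tool pointing down it reaches from about 0.3 to 0.775 m from the base axis. Payload 14.6 kg.
Tool frame: the origin (TCP) lies at the very end of the fingers, on their centre line; the grasp point (between the pads) lies 19 mm behind it; z points along the fingers, y is the line along which they close (so a half turn about z gives the same grasp; the last joint's range is limited). The gripper opens to 94 mm and grips with 3 to 60 N. Pads are 16 mm wide; open, the fingers measure 119 mm over their backs; the gripper's body (75 mm by 177 mm) begins 78 mm behind the grasp point.
Start: joints at [1.23, 0.3, 1.521, -0, 1.321, -0.067], TCP at [0.149, 0.53, 0.205] pointing down, gripper open.
Joint ranges: [-3.03, 3.03], [-0.79, 2.21], [0.23, 2.52], [-1.04, 4.18], [0, 3.07], [-2.55, 2.55]. Speed limits (rad/s): [2.22, 2.22, 2.57, 3.14, 3.14, 3.14].

### API

Orientations are given as [roll, pitch, yaw] about the fixed x, y, z axes, in that order (R = Rz(yaw) Ry(pitch) Rx(roll)).
In Python, from station import ctrl, cams gives the robot as it stands. The module is installed in compiled form; this text tells all that it offers.
- The arm moves only by the tool arm_command, never from a script. Its argument "plan" is a list that holds one entry, the list of rows, each a list of 7 numbers: the shift along the tool's x, y, z in shares of 600 mm (1.0 is 600 mm), then the turn, a rotation vector about the tool's x, y, z in fractions of the full range, 1 being 2 pi rad, then the closure, from -1 (fully open) to 1 (shut). A call has 1 to 12 rows; each row is the pose to reach, as a shift and turn from the pose commanded when the call began, along the tool's axes at that moment; what a row does not reach only later rows make up. A row lasts 1/10 s, in which the tool goes at most 50 mm and 8.59 degrees, less where a joint would pass 70% of its speed; a pose out of reach is approached as far as the arm can. Shift and turn numbers lie between -1 and 1, and a call with a number outside is refused. A call with a gripper value outside its range is refused whole. The fingers move at their own pace and stop on an object; "squeeze" is the grip in N (left out, the last holds). Time passes only in rows, so rows that repeat a pose let the fingers close. It gives the time, the measured TCP pose, the force, the opening and the grip force at its end, in the units of the state.
- ctrl.get_obs(): the state, without advancing time (a new reading comes with each control period).
- cams.camera(name): name is "side" or "top" or "wrist"; returns (picture, depth): 400x640x3 uint8, blue, green, red; 400x640 float32, m along the optical axis (not along the pixel's ray), 0 where there is no reading.
- cams.camera_info(name): a dict with "fx", "fy", "cx", "cy" (pixels), "dist_coeffs" ([k1, k2, p1, p2, k3] as OpenCV has them; the pictures are not rectified), "world_to_cam" (4x4, takes a point from world to camera coordinates). Camera axes: x right, y down, z forward; pixel columns grow to the right and rows downward; lengths in m; the calibration is good to about 2 mm. A picture is of the moment at which its call begins: read the wrist's pose just before it. camera_info takes no time and is no camera call; for the wrist camera it gives the pose at the moment of the call.
- ctrl.hand_in(): hands the job in; it is judged then, once.
The state is a dict: "time_s": time; "qpos": joint angles; "joint_vel": joint speeds; "tau": joint torques, N m; "ee_pos": TCP position; "eef_rot": TCP orientation; "force": force on the tool from outside, world axes, zero at the start; "moment": the same for the moment, N m; "grip_width": finger opening in m; "grip_force": force on a finger pad.
Only numpy, scipy, OpenCV 4.12 (cv2) and the standard library are available. Lean on these libraries where they do the work, as an engineer would, in place of code of your own. Each camera call takes 0.05 s, during which the arm holds its last target. There are 200 camera calls.

### The job

Open the amber jar with the red safety cap: press the cap down against its spring, keep it down while you turn it anticlockwise (seen from above) past its safety catch, then lift it off. The glass neck is delicate, so press only until you feel the cap bottom out, no harder, and never force the turn. Lower the cap, white stripe up, onto the floor of the white tray before letting go of it, and leave the blue-capped jar and the loose things on the bench alone.

Things in the scene. Friction and masses are not known exactly. Their poses are not given: they have to be found in the camera images.
- cap: Red round ribbed safety cap, 58 mm diameter, 42 mm tall, 50 g, white stripe on top along its x axis; starts locked on the red-capped jar. Origin: on its axis at the skirt's lower edge; z up (top at z = 42 mm). Grip it across the diameter on its solid upper 11 mm. About 1 mm of side play on the neck. Blocked clockwise.
- cap_top (a point): Middle of the cap's top face. Pressed, the cap sinks against a spring (5 N at first, 0.35 N more per mm). How deep the catch clears varies unseen (2.5 to 13 mm); 1.5 mm beyond it comes a hard stop, to be felt (15 N in all is surely on it). Held there, it turns anticlockwise from above: past the catch at 36 degrees, free to lift from 55 (next stop 120), raised 4 mm by the spring.
- jar: Amber glass jar, 76 mm diameter, white label band, fast in a grey bench clamp (110 mm square base); it does not move. Origin: centre of the clamp's underside on the bench, z up. The locked cap's lower edge is 119 mm and its top 161 mm above it, on the jar's axis. Shoulder at 96 mm, neck 36 mm wide. More than 30 N on jar, neck or clamp breaks it.
- tray: White shallow plastic tray, fixed, outside 170 mm along its x by 160 mm along its y, 14 mm high, walls and floor 4 mm thick. Origin: centre of its underside on the bench, z up; the cap comes to rest with its lower edge 4 mm above the origin.
- blue_jar: A jar and clamp of the same shape with a blue cap, fixed, 161 mm high; to be left alone. Origin: centre of its underside.
- tape_roll: Yellow ring of tape, 84 mm diameter, 24 mm high, bystander. Origin: centre of its underside.
- loupe: Black standing loupe, 42 mm diameter, 40 mm high, bystander. Origin: centre of its underside.
- wedge_marker: Orange plastic marker block, 50 x 30 x 30 mm, bystander. Origin: centre of its underside.
- sample_box: Small cardboard box, 90 x 70 x 35 mm, bystander. Origin: centre of its underside.
- swab_vial: Small closed vial, 26 mm diameter, 70 mm high, bystander. Origin: centre of its underside.
- dusting_brush: Brush, 160 mm long, lying on the bench to one side, bystander. Origin: on its underside.
- tweezers: Steel tweezers, 115 mm long, 10 mm high, lying on the bench to one side, bystander. Origin: on its underside.
Not all that is in view belongs to the job. What is meant by the tray is not turquoise, and is the smaller of those in its own colour.

How it is judged:
By the outcome, as a careful person would: the job done as asked, in the order asked, and still so for the second after the job is handed in, with the robot touching nothing.
It also fails if it takes over 70 s, if anything falls off the work surface, if the arm or the gripper's body presses on something with over 40 N, if the wrist force passes 120 N, or if a joint passes its speed limit or range.

## Working session

There is one attempt and no reset: what is moved stays moved. The work goes in short steps, Python scripts to look and compute and a tool call to move; the robot and the scene stay as the last step left them, time stands still between calls to the robot, and variables do not carry over. Pictures are saved under pics/ and viewed, at most 10 in all, crops included, and the job is handed in when it is done.

Besides the shell and the picture viewer there is one more tool, called after "Emit:" by a JSON object that holds its "op" and its "data", one argument or row to a line. arm_command: Moves the arm, as the interface text tells. Its arguments: {"type":"object","properties":{"plan":{"type":"array"},"squeeze":{"type":"number"}},"required":["plan"]}

```bash
mkdir -p pics; cat > h.py <<'E'
import numpy as np, cv2
from station import ctrl, cams
def shot(n):
    im,d=cams.camera(n); return im,d,cams.camera_info(n)
def ray(ci,uv):
    K=np.array([[ci['fx'],0,ci['cx']],[0,ci['fy'],ci['cy']],[0,0,1.]])
    p=cv2.undistortPoints(np.array(uv,float).reshape(-1,1,2),K,np.array(ci['dist_coeffs'],float)).reshape(-1,2)
    T=np.array(ci['world_to_cam']);R=T[:3,:3];c=-R.T@T[:3,3]
    return c,np.c_[p,np.ones(len(p))]@R
def onplane(ci,uv,z):
    c,r=ray(ci,uv); return c+r*((z-c[2])/r[:,2])[:,None]
def cloud(ci,d):
    v,u=np.mgrid[0:400,0:640]; c,r=ray(ci,np.stack([u,v],-1).reshape(-1,2))
    P=(c+r*d.reshape(-1,1)).reshape(400,640,3); P[d==0]=np.nan; return P
E
python3 - <<'E'
from h import *
o=ctrl.get_obs();print({k:np.round(v,3) for k,v in o.items()})
for n in('top','side','wrist'):
    im,d,ci=shot(n); cv2.imwrite(f'pics/{n}0.png',im); np.savez(f'{n}0.npz',im=im,d=d)
    T=np.array(ci['world_to_cam']);print(n,np.round(-T[:3,:3].T@T[:3,3],3),np.round(T[:3,:3],2).tolist())
E
```

```text
{'time_s': np.float64(0.0), 'qpos': array([ 1.23 ,  0.3  ,  1.522, -0.   ,  1.321, -0.067]), 'joint_vel': array([-0.   , -0.001,  0.001,  0.001, -0.002, -0.   ]), 'tau': array([ 0.0000e+00, -5.3178e+01, -3.5277e+01,  7.1000e-02,  2.4000e-02,
       -0.0000e+00]), 'ee_pos': array([0.149, 0.529, 0.205]), 'eef_rot': array([-3.14 , -0.   ,  2.868]), 'force': array([-0.61 , -0.561,  0.612]), 'moment': array([-0.037, -0.049, -0.01 ]), 'grip_force': np.float64(0.0), 'grip_width': np.float64(0.094)}
top [ 0.42  -0.002  1.417] [[-0.03, -1.0, -0.01], [-1.0, 0.03, -0.07], [0.07, 0.01, -1.0]]
side [ 0.316 -0.898  0.983] [[0.99, -0.16, 0.02], [-0.09, -0.67, -0.73], [0.13, 0.72, -0.68]]
wrist [0.067 0.552 0.384] [[0.27, 0.96, -0.0], [0.92, -0.26, 0.29], [0.27, -0.08, -0.96]]
```

View pics/top0.png

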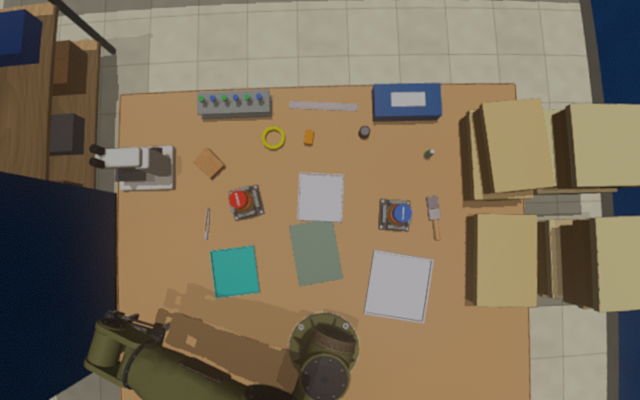

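View pics/side0.png

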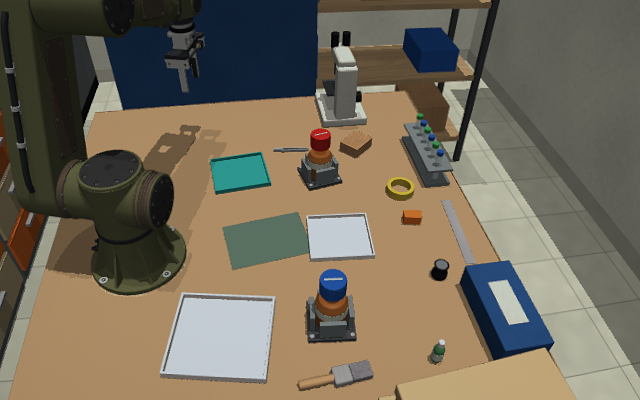

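The top view shows the red cap at (238,200), the smaller white tray at (320,197), the larger white one at (399,286) and the blue cap at (402,213). The side view agrees: red cap at (320,135), small white tray at (340,237).

```bash
cat >> h.py <<'E'
def redmask(im):
    h=cv2.cvtColor(im,cv2.COLOR_BGR2HSV)
    return (((h[...,0]<6)|(h[...,0]>172))&(h[...,1]>170)&(h[...,2]>70)).astype(np.uint8)
def captop(im,d,ci,zt,box):
    # top-face points from depth: centre by min enclosing circle of points near zt, stripe yaw
    P=cloud(ci,d); h=cv2.cvtColor(im,cv2.COLOR_BGR2HSV)
    m=np.zeros((400,640),bool); u0,u1,v0,v1=box; m[v0:v1,u0:u1]=1
    top=m&(np.abs(P[...,2]-zt)<0.006)
    Q=P[top]; (c,r)=cv2.minEnclosingCircle(Q[:,:2].astype(np.float32))
    st=top&(h[...,1]<110)&(h[...,2]>120)
    S=P[st]; yaw=None
    if len(S)>4:
        w,V=np.linalg.eigh(np.cov(S[:,:2].T)); yaw=np.arctan2(V[1,1],V[0,1])
    return c,r,Q[:,2].mean(),len(Q),yaw,len(S),S.mean(0) if len(S) else None
E
python3 - <<'E'
from h import *
def ld(n): f=np.load(n+'0.npz'); return f['im'],f['d'],cams.camera_info(n)
t=ld('top');s=ld('side')
print('top cap',captop(*t,.161,(215,265,180,225)))
print('side cap',captop(*s,.161,(300,345,120,165)))
print('top blue',captop(*t,.161,(385,425,195,230)))
print('side blue',captop(*s,.161,(310,360,260,310)))
for nm,(im,d,ci),box in(('top',t,(285,355,165,230)),('side',s,(295,385,205,270))):
    h=cv2.cvtColor(im,cv2.COLOR_BGR2HSV); m=((h[...,1]<50)&(h[...,2]>120)).astype(np.uint8)
    k=np.zeros_like(m);u0,u1,v0,v1=box;k[v0:v1,u0:u1]=m[v0:v1,u0:u1]
    cs,_=cv2.findContours(k,0,2);c=max(cs,key=cv2.contourArea)
    W=onplane(ci,c.reshape(-1,2),.012)[:,:2].astype(np.float32)
    print(nm,'tray',cv2.minAreaRect(W)); P=cloud(ci,d); 
    z=P[c[:,0,1].min():c[:,0,1].max(),c[:,0,0].min():c[:,0,0].max(),2];print(np.nanmedian(z))
E
```

```text
top cap ((0.5277024507522583, 0.26472920179367065), 0.029194746166467667, np.float64(0.1606188978065635), 243, np.float64(-2.969494288184007), 30, array([0.53047418, 0.26555133, 0.16151146]))
side cap ((0.5229842662811279, 0.2656673491001129), 0.03465315327048302, np.float64(0.16102616480095858), 217, np.float64(-2.768189556593185), 14, array([0.52450725, 0.26567849, 0.16259041]))
top blue ((0.46936434507369995, -0.26484137773513794), 0.030303381383419037, np.float64(0.16048218297429442), 256, np.float64(-2.9864645579226625), 51, array([ 0.4693184 , -0.27086653,  0.16105414]))
side blue ((0.4644261598587036, -0.26442277431488037), 0.03173695132136345, np.float64(0.1605831285608807), 513, np.float64(3.0111978825929757), 46, array([ 0.4646519 , -0.26288176,  0.161284  ]))
top tray ((0.5230339765548706, 0.011537142097949982), (0.1864277720451355, 0.2064451277256012), 85.7896728515625)
0.0030698693744223293
side tray ((0.5367625951766968, -0.00048282742500305176), (0.16248856484889984, 0.17144379019737244), 85.73747253417969)
0.004258512193811237
```

The manual's scale: shifts go in shares of 600 mm and turns go in shares of 2 pi rad. Converting my numbers, -434 mm / 600 = -0.7233, -425 mm / 600 = -0.7083, 0.97 rad / 6.2832 = 0.1544.

Emit:
{"op": "arm_command", "data": {
  "plan": [
    [[-0.0333,-0.0117,-0.0167,0,0,0.008,-1],[-0.1,-0.035,-0.0333,0,0,0.0239,-1],[-0.1667,-0.0583,-0.0333,0,0,0.0398,-1],[-0.2333,-0.0817,-0.0333,0,0,0.0557,-1],[-0.3,-0.105,-0.0333,0,0,0.0716,-1],[-0.375,-0.1317,-0.0333,0,0,0.0875,-1],[-0.45,-0.1583,-0.0333,0,0,0.1035,-1],[-0.525,-0.1833,-0.0333,0,0,0.1194,-1],[-0.5917,-0.2067,-0.0333,0,0,0.1321,-1],[-0.6583,-0.23,-0.0333,0,0,0.1432,-1],[-0.7083,-0.2483,-0.0333,0,0,0.1512,-1],[-0.7233,-0.2533,-0.0333,0,0,0.1544,-1]]
  ],
  "squeeze": 30
}}

```text
time_s: 1.35
ee_pos: [0.5272, 0.2638, 0.2248]
eef_rot: [-3.141, 0.0, 1.893]
force: [-0.5, 0.1, 0.4]
grip_width: 0.0938
grip_force: 0.0
```

Emit:
{"op": "arm_command", "data": {
  "plan": [
    [[0,0,0,0,0,0,-1],[0,0,0,0,0,0,-1]]
  ]
}}

```text
time_s: 1.55
ee_pos: [0.5246, 0.2665, 0.2253]
eef_rot: [-3.141, -0.0, 1.899]
force: [0.2, -0.2, -0.7]
grip_width: 0.0943
grip_force: 0.0
```

```bash
python3 - <<'E'
from h import *
o=ctrl.get_obs();print(o['ee_pos'],o['eef_rot'],o['force'],o['moment'],o['qpos'])
im,d,ci=shot('wrist');cv2.imwrite('pics/w1.png',im)
m=redmask(im);P=cloud(ci,d)
m2=m.astype(bool)&(np.abs(P[...,2]-.161)<.01)
print(m.sum(),m2.sum())
v,u=np.where(m2);print(u.min(),u.max(),v.min(),v.max())
print(captop(im,d,ci,.161,(u.min()-3,u.max()+4,v.min()-3,v.max()+4)))
# ellipse of top face from contour, cast onto z=.161
k=(np.abs(P[...,2]-.161)<.005).astype(np.uint8); b=np.zeros_like(k); b[v.min():v.max()+1,u.min():u.max()+1]=1
cs,_=cv2.findContours(k*b,0,1);c=max(cs,key=cv2.contourArea).reshape(-1,2)
W=onplane(ci,c,.161)[:,:2]; A=np.c_[2*W,np.ones(len(W))];x=np.linalg.lstsq(A,(W**2).sum(1),rcond=None)[0]
print('circle',x[:2],np.sqrt(x[2]+x[0]**2+x[1]**2))
E
```

```text
[0.52462373 0.26653176 0.22531215] [-3.14109594e+00 -1.74229252e-04  1.89939400e+00] [ 0.2412998  -0.1608547  -0.70997881] [-0.06702262  0.10030534 -0.00647339] [4.07725839e-01 3.72733706e-01 1.37799421e+00 2.16422773e-04
 1.39134613e+00 7.90894413e-02]
4120 3757
281 353 173 245
((0.5235771536827087, 0.26657798886299133), 0.029953401535749435, np.float64(0.16116461235397134), 4059, np.float64(-2.9022216860425543), 241, array([0.52400767, 0.2663545 , 0.16185716]))
circle [0.5232611  0.26712539] 0.028818392968164613
```

View pics/w1.png

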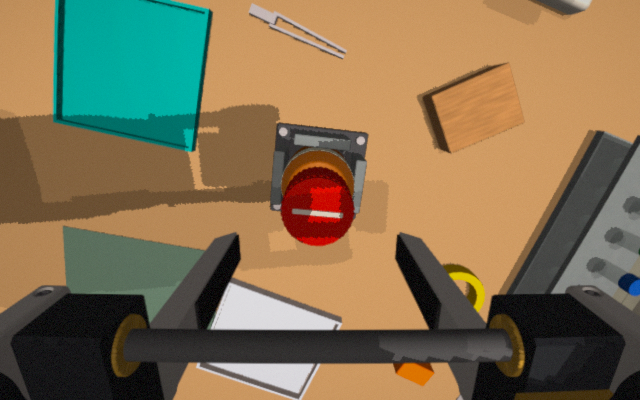

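The wrist view shows the red cap at (318,207), centred between the open fingers with nothing beside it. I go down around it and close gently first.

Converted, 88 mm / 600 = 0.1467, 86 mm / 600 = 0.1433.

Emit:
{"op": "arm_command", "data": {
  "plan": [
    [[0.0008,-0.0008,0.0167,0,0,0,-1],[0.0017,-0.0017,0.0417,0,0,0,-1],[0.0017,-0.0017,0.0667,0,0,0,-1],[0.0017,-0.0017,0.0917,0,0,0,-1],[0.0017,-0.0017,0.1167,0,0,0,-1],[0.0017,-0.0017,0.1333,0,0,0,-1],[0.0017,-0.0017,0.1433,0,0,0,-1],[0.0017,-0.0017,0.1467,0,0,0,-1],[0.0017,-0.0017,0.1467,0,0,0,-1],[0.0017,-0.0017,0.1467,0,0,0,-1]]
  ],
  "squeeze": 4
}}

```text
time_s: 2.6
ee_pos: [0.5244, 0.2666, 0.138]
eef_rot: [3.141, -0.0, 1.898]
force: [-0.5, -0.2, 0.5]
grip_width: 0.0941
grip_force: 0.0
```

Emit:
{"op": "arm_command", "data": {
  "plan": [
    [[0,0,0,0,0,0,-0.1],[0,0,0,0,0,0,-0.1],[0,0,0,0,0,0,-0.1],[0,0,0,0,0,0,-0.1],[0,0,0,0,0,0,-0.1],[0,0,0,0,0,0,-0.1]]
  ],
  "squeeze": 4
}}

```text
time_s: 3.2
ee_pos: [0.5242, 0.2664, 0.1375]
eef_rot: [3.142, -0.0, 1.898]
force: [0.4, 0.5, 0.6]
grip_width: 0.0583
grip_force: 4.0
```

Emit:
{"op": "arm_command", "data": {
  "plan": [
    [[0,0,0,0,0,0,0.2],[0,0,0,0,0,0,0.2],[0,0,0,0,0,0,0.2]]
  ],
  "squeeze": 35
}}

```text
time_s: 3.5
ee_pos: [0.5242, 0.2665, 0.1375]
eef_rot: [3.141, -0.0, 1.898]
force: [0.6, -0.5, 0.2]
grip_width: 0.0575
grip_force: 35.0
```

Converted, 1 mm / 600 = 0.0017.

Emit:
{"op": "arm_command", "data": {
  "plan": [
    [[0,0,0.0017,0,0,0,0.2],[0,0,0.0017,0,0,0,0.2],[0,0,0.0017,0,0,0,0.2]]
  ]
}}

```text
time_s: 3.8
ee_pos: [0.5242, 0.2665, 0.1367]
eef_rot: [3.141, -0.0, 1.898]
force: [-1.5, -1.1, 4.5]
grip_width: 0.0576
grip_force: 35.0
```

Converted, 1 mm / 600 = 0.0017.

Emit:
{"op": "arm_command", "data": {
  "plan": [
    [[0,0,0.0017,0,0,0,0.2],[0,0,0.0017,0,0,0,0.2],[0,0,0.0017,0,0,0,0.2]]
  ]
}}

```text
time_s: 4.1
ee_pos: [0.5242, 0.2665, 0.1355]
eef_rot: [3.141, 0.0, 1.898]
force: [-1.1, -0.9, 5.0]
grip_width: 0.0574
grip_force: 35.0
```

Converted, 0.6 mm / 600 = 0.001, 0.3 mm / 600 = 0.0005.

Emit:
{"op": "arm_command", "data": {
  "plan": [
    [[0,0,0.0005,0,0,0,0.2],[0,0,0.001,0,0,0,0.2],[0,0,0.001,0,0,0,0.2],[0,0,0.001,0,0,0,0.2]]
  ]
}}

```text
time_s: 4.5
ee_pos: [0.5242, 0.2665, 0.1349]
eef_rot: [3.141, -0.0, 1.898]
force: [-1.2, -0.7, 5.2]
grip_width: 0.0572
grip_force: 35.0
```

```bash
python3 -c "
from station import ctrl
o=ctrl.get_obs();print(o['ee_pos'],o['force'],o['moment'],o['qpos'],o['tau'])"
```

```text
[0.5242435  0.26645775 0.13491074] [-1.20302202 -0.72114472  5.16217763] [-0.215648    0.17704706  0.01586001] [ 4.07968944e-01  4.47462692e-01  1.48870645e+00 -8.80375819e-06
  1.20526054e+00  8.09717900e-02] [ 1.49528640e-01 -5.68181741e+01 -3.19750392e+01  1.53441983e-01
 -2.47776574e-01  4.48065417e-03]
```

Converted, 1 mm / 600 = 0.0017, 0.5 mm / 600 = 0.0008.

Emit:
{"op": "arm_command", "data": {
  "plan": [
    [[0,0,0.0008,0,0,0,0.2],[0,0,0.0017,0,0,0,0.2],[0,0,0.0017,0,0,0,0.2],[0,0,0.0017,0,0,0,0.2]]
  ]
}}

```text
time_s: 4.9
ee_pos: [0.5243, 0.2664, 0.134]
eef_rot: [3.141, 0.0, 1.898]
force: [-0.8, -1.4, 5.6]
grip_width: 0.0577
grip_force: 35.0
```

Converted, 0.6 mm / 600 = 0.001, 0.3 mm / 600 = 0.0005.

Emit:
{"op": "arm_command", "data": {
  "plan": [
    [[0,0,0.0005,0,0,0,0.2],[0,0,0.001,0,0,0,0.2],[0,0,0.001,0,0,0,0.2],[0,0,0.001,0,0,0,0.2]]
  ]
}}

```text
time_s: 5.3
ee_pos: [0.5242, 0.2665, 0.1334]
eef_rot: [3.141, -0.0, 1.898]
force: [-1.5, -0.5, 5.1]
grip_width: 0.0576
grip_force: 35.0
```

Converted, 0.6 mm / 600 = 0.001, 0.3 mm / 600 = 0.0005.

Emit:
{"op": "arm_command", "data": {
  "plan": [
    [[0,0,0.0005,0,0,0,0.2],[0,0,0.001,0,0,0,0.2],[0,0,0.001,0,0,0,0.2],[0,0,0.001,0,0,0,0.2]]
  ]
}}

```text
time_s: 5.7
ee_pos: [0.5242, 0.2665, 0.1328]
eef_rot: [3.141, 0.0, 1.898]
force: [-0.3, -0.5, 5.6]
grip_width: 0.0571
grip_force: 35.0
```

Emit:
{"op": "arm_command", "data": {
  "plan": [
    [[0,0,0.0005,0,0,0,0.2],[0,0,0.001,0,0,0,0.2],[0,0,0.001,0,0,0,0.2],[0,0,0.001,0,0,0,0.2]]
  ]
}}

```text
time_s: 6.1
ee_pos: [0.5242, 0.2665, 0.1322]
eef_rot: [3.141, -0.0, 1.898]
force: [-1.4, -0.2, 6.1]
grip_width: 0.0575
grip_force: 35.0
```

Converted, 0.6 mm / 600 = 0.001, 0.3 mm / 600 = 0.0005.

Emit:
{"op": "arm_command", "data": {
  "plan": [
    [[0,0,0.0005,0,0,0,0.2],[0,0,0.001,0,0,0,0.2],[0,0,0.001,0,0,0,0.2],[0,0,0.001,0,0,0,0.2]]
  ]
}}

```text
time_s: 6.5
ee_pos: [0.5243, 0.2665, 0.1317]
eef_rot: [3.141, 0.0, 1.898]
force: [-0.4, -1.1, 6.5]
grip_width: 0.0574
grip_force: 35.0
```

Converted, 0.6 mm / 600 = 0.001, 0.3 mm / 600 = 0.0005.

Emit:
{"op": "arm_command", "data": {
  "plan": [
    [[0,0,0.0005,0,0,0,0.2],[0,0,0.001,0,0,0,0.2],[0,0,0.001,0,0,0,0.2],[0,0,0.001,0,0,0,0.2]]
  ]
}}

```text
time_s: 6.9
ee_pos: [0.5243, 0.2665, 0.1311]
eef_rot: [3.141, 0.0, 1.898]
force: [-1.7, -1.6, 5.4]
grip_width: 0.0573
grip_force: 35.0
```

Converted, 0.6 mm / 600 = 0.001, 0.3 mm / 600 = 0.0005.

Emit:
{"op": "arm_command", "data": {
  "plan": [
    [[0,0,0.0005,0,0,0,0.2],[0,0,0.001,0,0,0,0.2],[0,0,0.001,0,0,0,0.2],[0,0,0.001,0,0,0,0.2]]
  ]
}}

```text
time_s: 7.3
ee_pos: [0.5243, 0.2665, 0.1305]
eef_rot: [3.141, -0.0, 1.898]
force: [-0.8, -1.2, 6.6]
grip_width: 0.0573
grip_force: 35.0
```

```bash
python3 - <<'E'
from h import *
im,d,ci=shot('wrist');o=ctrl.get_obs();print(o['ee_pos'],o['force'],o['moment'])
P=cloud(ci,d);m=redmask(im).astype(bool)&(P[...,2]>.13)
print(np.percentile(P[...,2][m],[10,50,90]),np.where(m)[0].min(),np.where(m)[0].max())
E
```

```text
[0.52425869 0.26644743 0.13049697] [-1.35866107 -0.49576928  6.63458079] [-0.29515222  0.37789017 -0.00320224]
[0.14770323 0.15403955 0.15485754] 200 311
```

Emit:
{"op": "arm_command", "data": {
  "plan": [
    [[0,0,0.0005,0,0,0,0.2],[0,0,0.001,0,0,0,0.2],[0,0,0.001,0,0,0,0.2],[0,0,0.001,0,0,0,0.2]]
  ]
}}

```text
time_s: 7.75
ee_pos: [0.5243, 0.2665, 0.1299]
eef_rot: [3.141, 0.0, 1.898]
force: [-1.4, -0.6, 6.7]
grip_width: 0.0576
grip_force: 35.0
```

Converted, 0.6 mm / 600 = 0.001, 0.3 mm / 600 = 0.0005.

Emit:
{"op": "arm_command", "data": {
  "plan": [
    [[0,0,0.0005,0,0,0,0.2],[0,0,0.001,0,0,0,0.2],[0,0,0.001,0,0,0,0.2],[0,0,0.001,0,0,0,0.2]]
  ]
}}

```text
time_s: 8.15
ee_pos: [0.5243, 0.2665, 0.1294]
eef_rot: [3.141, -0.0, 1.898]
force: [-1.4, -1.1, 7.2]
grip_width: 0.0574
grip_force: 35.0
```

Converted, 0.6 mm / 600 = 0.001, 0.3 mm / 600 = 0.0005.

Emit:
{"op": "arm_command", "data": {
  "plan": [
    [[0,0,0.0005,0,0,0,0.2],[0,0,0.001,0,0,0,0.2],[0,0,0.001,0,0,0,0.2],[0,0,0.001,0,0,0,0.2]]
  ]
}}

```text
time_s: 8.55
ee_pos: [0.5243, 0.2665, 0.1288]
eef_rot: [3.141, -0.0, 1.898]
force: [-0.8, -0.3, 7.7]
grip_width: 0.0575
grip_force: 35.0
```

Converted, 0.6 mm / 600 = 0.001, 0.3 mm / 600 = 0.0005.

Emit:
{"op": "arm_command", "data": {
  "plan": [
    [[0,0,0.0005,0,0,0,0.2],[0,0,0.001,0,0,0,0.2],[0,0,0.001,0,0,0,0.2],[0,0,0.001,0,0,0,0.2]]
  ]
}}

```text
time_s: 8.95
ee_pos: [0.5243, 0.2665, 0.1282]
eef_rot: [3.141, -0.0, 1.898]
force: [-2.1, -1.4, 7.9]
grip_width: 0.0573
grip_force: 35.0
```

Converted, 0.6 mm / 600 = 0.001, 0.3 mm / 600 = 0.0005.

Emit:
{"op": "arm_command", "data": {
  "plan": [
    [[0,0,0.0005,0,0,0,0.2],[0,0,0.001,0,0,0,0.2],[0,0,0.001,0,0,0,0.2],[0,0,0.001,0,0,0,0.2]]
  ]
}}

```text
time_s: 9.35
ee_pos: [0.5243, 0.2665, 0.1276]
eef_rot: [3.141, 0.0, 1.898]
force: [-0.9, -1.2, 8.2]
grip_width: 0.0574
grip_force: 35.0
```

Converted, 0.6 mm / 600 = 0.001, 0.3 mm / 600 = 0.0005.

Emit:
{"op": "arm_command", "data": {
  "plan": [
    [[0,0,0.0005,0,0,0,0.2],[0,0,0.001,0,0,0,0.2],[0,0,0.001,0,0,0,0.2],[0,0,0.001,0,0,0,0.2]]
  ]
}}

```text
time_s: 9.75
ee_pos: [0.5243, 0.2664, 0.127]
eef_rot: [3.141, 0.0, 1.898]
force: [-2.2, -0.9, 8.8]
grip_width: 0.0575
grip_force: 35.0
```

Converted, 0.6 mm / 600 = 0.001, 0.3 mm / 600 = 0.0005.

Emit:
{"op": "arm_command", "data": {
  "plan": [
    [[0,0,0.0005,0,0,0,0.2],[0,0,0.001,0,0,0,0.2],[0,0,0.001,0,0,0,0.2],[0,0,0.001,0,0,0,0.2]]
  ]
}}

```text
time_s: 10.15
ee_pos: [0.5243, 0.2665, 0.1265]
eef_rot: [3.141, 0.0, 1.898]
force: [-2.6, -1.5, 7.6]
grip_width: 0.0574
grip_force: 35.0
```

Converted, 0.6 mm / 600 = 0.001, 0.3 mm / 600 = 0.0005.

Emit:
{"op": "arm_command", "data": {
  "plan": [
    [[0,0,0.0005,0,0,0,0.2],[0,0,0.001,0,0,0,0.2],[0,0,0.001,0,0,0,0.2],[0,0,0.001,0,0,0,0.2]]
  ]
}}

```text
time_s: 10.55
ee_pos: [0.5243, 0.2665, 0.126]
eef_rot: [3.141, -0.0, 1.898]
force: [-2.8, -1.7, 9.2]
grip_width: 0.0575
grip_force: 35.0
```

Converted, 0.6 mm / 600 = 0.001, 0.3 mm / 600 = 0.0005.

Emit:
{"op": "arm_command", "data": {
  "plan": [
    [[0,0,0.0005,0,0,0,0.2],[0,0,0.001,0,0,0,0.2],[0,0,0.001,0,0,0,0.2],[0,0,0.001,0,0,0,0.2]]
  ]
}}

```text
time_s: 10.95
ee_pos: [0.5243, 0.2665, 0.1259]
eef_rot: [3.141, -0.0, 1.898]
force: [-5.2, -2.5, 14.9]
grip_width: 0.0572
grip_force: 35.0
```

Converted, -0.6 mm / 600 = -0.001, -0.3 mm / 600 = -0.0005.

Emit:
{"op": "arm_command", "data": {
  "plan": [
    [[0,-0.0005,-0.0003,0,0,0,0.2],[0,-0.001,-0.0003,0,0,0,0.2],[0,-0.001,-0.0003,0,0,0,0.2]]
  ]
}}

```text
time_s: 11.25
ee_pos: [0.5243, 0.2665, 0.126]
eef_rot: [3.139, -0.0, 1.898]
force: [0.2, 0.3, 9.6]
grip_width: 0.0577
grip_force: 35.0
```

Converted, -0.05 rad / 6.2832 = -0.008.

Emit:
{"op": "arm_command", "data": {
  "plan": [
    [[0,0,0,0,0,-0.0032,0.2],[0,0,0,0,0,-0.008,0.2],[0,0,0,0,0,-0.008,0.2]]
  ]
}}

```text
time_s: 11.55
ee_pos: [0.5242, 0.2666, 0.126]
eef_rot: [3.139, -0.0, 1.949]
force: [0.1, -0.6, 10.4]
grip_width: 0.0577
grip_force: 35.0
```

```bash
python3 -c "
from station import ctrl
o=ctrl.get_obs();print(o['ee_pos'],o['eef_rot'],o['force'],o['moment'],o['qpos'])"
```

```text
[0.52417561 0.26656338 0.1259726 ] [ 3.13949804e+00 -1.61479311e-04  1.94887778e+00] [ 0.12360982 -0.60833688 10.39068898] [-0.05151917  0.11566551  0.03030182] [4.08130842e-01 4.55792593e-01 1.49879896e+00 1.06290012e-04
 1.18490258e+00 3.00096525e-02]
```

Converted, 0.1 mm / 600 = 0.0002, -0.2 rad / 6.2832 = -0.0318.

Emit:
{"op": "arm_command", "data": {
  "plan": [
    [[0,0,0.0002,0,0,-0.0064,0.2],[0,0,0.0002,0,0,-0.0127,0.2],[0,0,0.0002,0,0,-0.0191,0.2],[0,0,0.0002,0,0,-0.0255,0.2],[0,0,0.0002,0,0,-0.0318,0.2],[0,0,0.0002,0,0,-0.0318,0.2]]
  ]
}}

```text
time_s: 12.15
ee_pos: [0.5242, 0.2666, 0.126]
eef_rot: [3.139, 0.0, 2.149]
force: [0.3, 0.8, 10.4]
grip_width: 0.0571
grip_force: 35.0
```

```bash
python3 -c "
from station import ctrl
o=ctrl.get_obs();print(o['ee_pos'],o['eef_rot'],o['force'],o['moment'],o['qpos'])"
```

```text
[0.52417274 0.2666407  0.12599774] [3.13932192e+00 1.67967965e-04 2.14923483e+00] [ 0.28381061  0.78016847 10.38242906] [-0.03457108  0.15865919 -0.0128202 ] [ 4.08198044e-01  4.55734323e-01  1.49882179e+00  2.36574691e-04
  1.18477019e+00 -1.70329470e-01]
```

Converted, -0.25 rad / 6.2832 = -0.0398.

Emit:
{"op": "arm_command", "data": {
  "plan": [
    [[0,0,0,0,0,-0.008,0.2],[0,0,0,0,0,-0.0159,0.2],[0,0,0,0,0,-0.0239,0.2],[0,0,0,0,0,-0.0318,0.2],[0,0,0,0,0,-0.0398,0.2],[0,0,0,0,0,-0.0398,0.2]]
  ]
}}

```text
time_s: 12.75
ee_pos: [0.5242, 0.2666, 0.126]
eef_rot: [3.139, 0.001, 2.4]
force: [-0.3, -0.3, 10.5]
grip_width: 0.0575
grip_force: 35.0
```

```bash
python3 - <<'E'
from h import *
o=ctrl.get_obs();print(o['ee_pos'],o['eef_rot'],o['force'],o['moment'])
im,d,ci=shot('wrist');cv2.imwrite('pics/w2.png',im[150:400,120:520])
E
```

```text
[0.52415767 0.26664939 0.12599907] [3.13948197e+00 7.35956745e-04 2.39971248e+00] [-0.34925849 -0.30143741 10.46790085] [0.00924863 0.18003894 0.04914405]
```

View pics/w2.png

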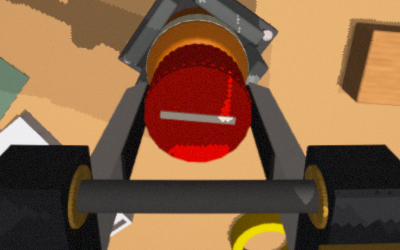

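The crop shows the stripe, near (198,118), at the same angle to the gripper as before while the clamp behind has turned, so the cap is turning with the fingers. I turn on.

Converted, -0.3 rad / 6.2832 = -0.0477.

Emit:
{"op": "arm_command", "data": {
  "plan": [
    [[0,0,0,0,0,-0.008,0.2],[0,0,0,0,0,-0.0159,0.2],[0,0,0,0,0,-0.0239,0.2],[0,0,0,0,0,-0.0318,0.2],[0,0,0,0,0,-0.0398,0.2],[0,0,0,0,0,-0.0477,0.2],[0,0,0,0,0,-0.0477,0.2]]
  ]
}}

```text
time_s: 13.5
ee_pos: [0.5242, 0.2666, 0.126]
eef_rot: [3.14, 0.001, 2.7]
force: [-1.4, -0.0, 10.9]
grip_width: 0.0574
grip_force: 35.0
```

```bash
python3 -c "
from station import ctrl
o=ctrl.get_obs();print(o['ee_pos'],o['eef_rot'],o['force'],o['moment'],o['qpos'])"
```

```text
[0.52415387 0.26661745 0.12596621] [3.13984788e+00 1.31523226e-03 2.69967636e+00] [-1.35930258e+00 -1.05550650e-02  1.09407581e+01] [-0.03184657  0.12010225  0.00907035] [ 4.08200275e-01  4.55762424e-01  1.49885933e+00  1.76115386e-04
  1.18479205e+00 -7.20747030e-01]
```

Converted, -0.5 rad / 6.2832 = -0.0796.

Emit:
{"op": "arm_command", "data": {
  "plan": [
    [[0,0,0,0,0,-0.0095,0.2],[0,0,0,0,0,-0.0191,0.2],[0,0,0,0,0,-0.0286,0.2],[0,0,0,0,0,-0.0382,0.2],[0,0,0,0,0,-0.0477,0.2],[0,0,0,0,0,-0.0573,0.2],[0,0,0,0,0,-0.0668,0.2],[0,0,0,0,0,-0.0764,0.2],[0,0,0,0,0,-0.0796,0.2],[0,0,0,0,0,-0.0796,0.2]]
  ]
}}

```text
time_s: 14.5
ee_pos: [0.5242, 0.2666, 0.126]
eef_rot: [3.141, 0.002, -3.085]
force: [-0.6, -0.6, 10.6]
grip_width: 0.0573
grip_force: 35.0
```

```bash
python3 -c "
from station import ctrl
o=ctrl.get_obs();print(o['ee_pos'],o['eef_rot'],o['force'],o['moment'],o['qpos'])"
```

```text
[0.52415936 0.26657287 0.12595663] [ 3.14074264e+00  1.94863127e-03 -3.08458619e+00] [-0.60484421 -0.56164753 10.59580663] [-0.02866346  0.1921003   0.01308148] [ 4.08143105e-01  4.55773990e-01  1.49886625e+00  1.38042619e-04
  1.18483031e+00 -1.21971234e+00]
```

Converted, -18 mm / 600 = -0.03, -16 mm / 600 = -0.0267.

Emit:
{"op": "arm_command", "data": {
  "plan": [
    [[0,0,-0.0033,0,0,0,0.2],[0,0,-0.0067,0,0,0,0.2],[0,0,-0.0133,0,0,0,0.2],[0,0,-0.02,0,0,0,0.2],[0,0,-0.0267,0,0,0,0.2],[0,0,-0.03,0,0,0,0.2],[0,0,-0.03,0,0,0,0.2]]
  ]
}}

```text
time_s: 15.2
ee_pos: [0.5233, 0.2661, 0.1426]
eef_rot: [-3.141, -0.001, -3.085]
force: [0.6, 0.1, -0.5]
grip_width: 0.058
grip_force: 35.0
```

Converted, -4 mm / 600 = -0.0067, -2 mm / 600 = -0.0033.

Emit:
{"op": "arm_command", "data": {
  "plan": [
    [[0,0,-0.0033,0,0,0,0.2],[0,0,-0.0067,0,0,0,0.2],[0,0,-0.0067,0,0,0,0.2]]
  ]
}}

```text
time_s: 15.5
ee_pos: [0.5236, 0.2662, 0.1471]
eef_rot: [3.142, 0.0, -3.085]
force: [0.6, 0.7, 0.0]
grip_width: 0.0572
grip_force: 35.0
```

Converted, -70 mm / 600 = -0.1167, -65 mm / 600 = -0.1083.

Emit:
{"op": "arm_command", "data": {
  "plan": [
    [[0,0,-0.0167,0,0,0,0.2],[0,0,-0.0417,0,0,0,0.2],[0,0,-0.0667,0,0,0,0.2],[0,0,-0.0917,0,0,0,0.2],[0,0,-0.1083,0,0,0,0.2],[0,0,-0.1167,0,0,0,0.2],[0,0,-0.1167,0,0,0,0.2]]
  ]
}}

```text
time_s: 16.2
ee_pos: [0.5237, 0.2663, 0.2175]
eef_rot: [3.141, 0.001, -3.085]
force: [-0.5, -0.2, 0.5]
grip_width: 0.0576
grip_force: 35.0
```

Converted, -266 mm / 600 = -0.4433, -262 mm / 600 = -0.4367.

Emit:
{"op": "arm_command", "data": {
  "plan": [
    [[0,-0.0167,0,0,0,0,0.2],[0,-0.05,0,0,0,0,0.2],[0,-0.0917,0,0,0,0,0.2],[0,-0.1417,0,0,0,0,0.2],[0,-0.1917,0,0,0,0,0.2],[0,-0.2417,0,0,0,0,0.2],[0.0017,-0.2917,0,0,0,0,0.2],[0.0033,-0.3417,0,0,0,0,0.2],[0.005,-0.3833,0,0,0,0,0.2],[0.005,-0.4167,0,0,0,0,0.2],[0.005,-0.4367,0,0,0,0,0.2],[0.005,-0.4433,0,0,0,0,0.2]]
  ]
}}

```text
time_s: 17.4
ee_pos: [0.5353, -0.0006, 0.2165]
eef_rot: [3.142, -0.001, -3.087]
force: [-0.0, 0.7, -0.7]
grip_width: 0.0576
grip_force: 35.0
```

```bash
python3 - <<'E'
from h import *
o=ctrl.get_obs();print(o['ee_pos'],o['eef_rot'],o['force'],o['grip_width'],o['qpos'])
im,d,ci=shot('wrist');cv2.imwrite('pics/w3.png',im)
im2,d2,c2=shot('side');cv2.imwrite('pics/s3.png',im2)
E
```

```text
[ 0.53531872 -0.00060267  0.21650767] [ 3.14154058e+00 -7.74044796e-04 -3.08660680e+00] [-0.01501988  0.66071115 -0.6970497 ] 0.05758187726763043 [-6.95271023e-02  2.59005266e-01  1.54710880e+00 -4.57089961e-05
  1.33625311e+00 -1.69529862e+00]
```

View pics/w3.png

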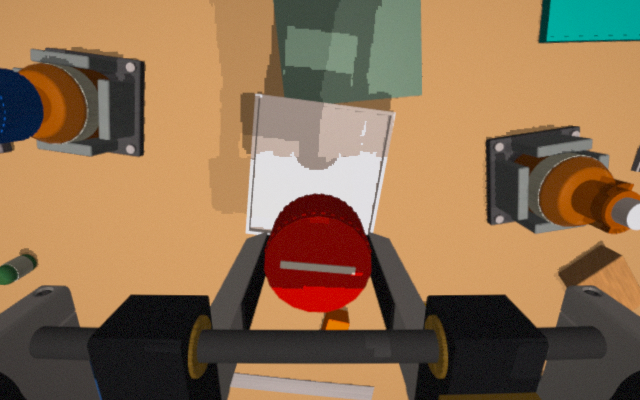

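View pics/s3.png

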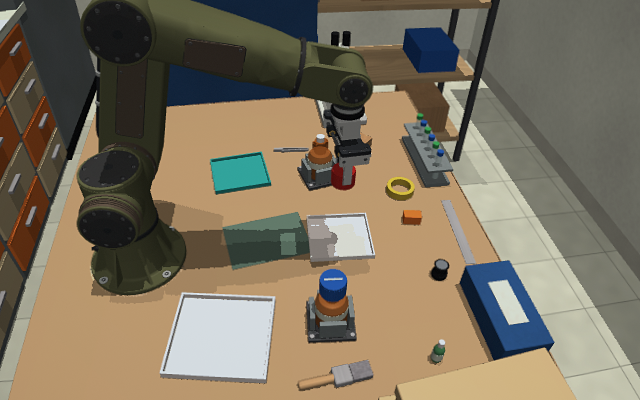

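The wrist view shows the cap held, stripe up, and the tray's near corners at (258,95) and (395,113). The side view shows the bare neck of the red jar and the cap in the gripper, with the small tray below it at (340,237). I check the tray position from the corners.

```bash
python3 - <<'E'
from h import *
ci=cams.camera_info('wrist')
A=onplane(ci,[(258,94),(395,113),(247,233)],.014);print(A,np.linalg.norm(A[0]-A[1]),np.linalg.norm(A[0]-A[2]))
e=(A[1]-A[0])/np.linalg.norm(A[1]-A[0]);n=np.array([-e[1],e[0],0]);n*=np.sign(n[0])
print('centre',(A[0]+A[1])/2+n*.085,(A[0]+A[1])/2+n*.08)
s=cams.camera_info('side');C=onplane(s,[(306,216),(367,214),(374,258),(310,262)],.014);print(C,C.mean(0))
E
```

```text
[[ 0.44607249 -0.07098869  0.014     ]
 [ 0.45819489  0.08518035  0.014     ]
 [ 0.61510273 -0.0842132   0.014     ]] 0.15663882281845426 0.16954677880767902
centre [5.36878760e-01 5.17612727e-04 1.40000000e-02] [0.53189376 0.00090457 0.014     ]
[[ 0.45695043  0.08027468  0.014     ]
 [ 0.63023913  0.06413396  0.014     ]
 [ 0.61051326 -0.099341    0.014     ]
 [ 0.44338687 -0.08882019  0.014     ]] [ 0.53527242 -0.01093814  0.014     ]
```

Emit:
{"op": "arm_command", "data": {
  "plan": [
    [[0,0,0.0167,0,0,0,0.2],[0,0,0.05,0,0,0,0.2],[0,0,0.0917,0,0,0,0.2],[0,0,0.1333,0,0,0,0.2],[0,0,0.175,0,0,0,0.2],[0,0,0.2167,0,0,0,0.2],[0,0,0.25,0,0,0,0.2],[0,0,0.28,0,0,0,0.2],[0,0,0.3,0,0,0,0.2],[0,0,0.31,0,0,0,0.2],[0,0,0.3133,0,0,0,0.2],[0,0,0.3133,0,0,0,0.2]]
  ]
}}

```text
time_s: 18.7
ee_pos: [0.5358, 0.0006, 0.0292]
eef_rot: [-3.142, 0.001, -3.085]
force: [0.3, -0.0, -0.5]
grip_width: 0.0572
grip_force: 35.0
```

Converted, 4 mm / 600 = 0.0067, 3 mm / 600 = 0.005.

Emit:
{"op": "arm_command", "data": {
  "plan": [
    [[0,0,0.0017,0,0,0,0.2],[0,0,0.0033,0,0,0,0.2],[0,0,0.005,0,0,0,0.2],[0,0,0.0067,0,0,0,0.2],[0,0,0.0067,0,0,0,0.2],[0,0,0.0067,0,0,0,0.2]]
  ]
}}

```text
time_s: 19.3
ee_pos: [0.5356, 0.0005, 0.025]
eef_rot: [-3.142, 0.0, -3.085]
force: [0.8, 0.7, -0.8]
grip_width: 0.0575
grip_force: 35.0
```

Converted, 1.5 mm / 600 = 0.0025, 1 mm / 600 = 0.0017.

Emit:
{"op": "arm_command", "data": {
  "plan": [
    [[0,0,0.0008,0,0,0,0.2],[0,0,0.0017,0,0,0,0.2],[0,0,0.0025,0,0,0,0.2],[0,0,0.0025,0,0,0,0.2],[0,0,0.0025,0,0,0,0.2]]
  ]
}}

```text
time_s: 19.8
ee_pos: [0.5356, 0.0005, 0.0234]
eef_rot: [3.142, -0.0, -3.085]
force: [0.8, 0.1, -0.0]
grip_width: 0.0577
grip_force: 35.0
```

Converted, 0.7 mm / 600 = 0.0012, 0.5 mm / 600 = 0.0008.

Emit:
{"op": "arm_command", "data": {
  "plan": [
    [[0,0,0.0008,0,0,0,0.2],[0,0,0.0012,0,0,0,0.2],[0,0,0.0012,0,0,0,0.2]]
  ]
}}

```text
time_s: 20.1
ee_pos: [0.5355, 0.0005, 0.0227]
eef_rot: [-3.142, -0.0, -3.085]
force: [0.4, -0.5, -0.5]
grip_width: 0.0577
grip_force: 35.0
```

Converted, 0.4 mm / 600 = 0.0007.

Emit:
{"op": "arm_command", "data": {
  "plan": [
    [[0,0,0.0007,0,0,0,0.2],[0,0,0.0007,0,0,0,0.2],[0,0,0.0007,0,0,0,0.2]]
  ]
}}

```text
time_s: 20.4
ee_pos: [0.5356, 0.0005, 0.0224]
eef_rot: [-3.142, 0.0, -3.085]
force: [-0.3, 0.2, 1.0]
grip_width: 0.0577
grip_force: 35.0
```

Converted, 0.3 mm / 600 = 0.0005.

Emit:
{"op": "arm_command", "data": {
  "plan": [
    [[0,0,0.0005,0,0,0,0.2],[0,0,0.0005,0,0,0,0.2],[0,0,0.0005,0,0,0,0.2]]
  ]
}}

```text
time_s: 20.7
ee_pos: [0.5356, 0.0005, 0.0224]
eef_rot: [-3.142, 0.0, -3.085]
force: [-1.5, 1.1, 6.0]
grip_width: 0.0576
grip_force: 35.0
```

The cap is on the tray floor. I ease off a little, let go and withdraw.

Converted, -0.3 mm / 600 = -0.0005.

Emit:
{"op": "arm_command", "data": {
  "plan": [
    [[0,0,-0.0005,0,0,0,0.2],[0,0,-0.0005,0,0,0,-0.5],[0,0,-0.0005,0,0,0,-0.9],[0,0,-0.0005,0,0,0,-0.9],[0,0,-0.0005,0,0,0,-0.9],[0,0,-0.0005,0,0,0,-0.9],[0,0,-0.0005,0,0,0,-0.9]]
  ]
}}

```text
time_s: 21.4
ee_pos: [0.5355, 0.0005, 0.0223]
eef_rot: [3.142, -0.0, -3.085]
force: [0.9, -0.5, -0.2]
grip_width: 0.0897
grip_force: 0.0
```

Converted, -200 mm / 600 = -0.3333, -190 mm / 600 = -0.3167.

Emit:
{"op": "arm_command", "data": {
  "plan": [
    [[0,0,-0.0083,0,0,0,-0.9],[0,0,-0.0333,0,0,0,-0.9],[0,0,-0.0667,0,0,0,-0.9],[0,0,-0.1083,0,0,0,-0.9],[0,0,-0.1583,0,0,0,-0.9],[0,0,-0.2083,0,0,0,-0.9],[0,0,-0.2583,0,0,0,-0.9],[0,0,-0.2917,0,0,0,-0.9],[0,0,-0.3167,0,0,0,-0.9],[0,0,-0.3333,0,0,0,-0.9],[0,0,-0.3333,0,0,0,-0.9]]
  ]
}}

```text
time_s: 22.5
ee_pos: [0.5359, 0.0005, 0.2236]
eef_rot: [-3.141, 0.002, -3.085]
force: [1.0, -0.0, -0.7]
grip_width: 0.0895
grip_force: 0.0
```

```bash
python3 - <<'E'
from h import *
o=ctrl.get_obs();print(o['time_s'],o['ee_pos'],o['force'],o['grip_width'])
im,d,ci=shot('wrist');cv2.imwrite('pics/w4.png',im)
P=cloud(ci,d);m=redmask(im).astype(bool)&(P[...,2]>.035);v,u=np.where(m)
print(captop(im,d,ci,.046,(u.min(),u.max(),v.min(),v.max())))
E
```

```text
22.5 [5.35914124e-01 4.93289674e-04 2.23595781e-01] [ 1.00906957 -0.00443183 -0.69380223] 0.08948393613484847
((0.5347815752029419, 0.0008822756935842335), 0.029994474723935127, np.float64(0.044801294330010864), 1999, np.float64(1.5678306338407244), 143, array([5.36643362e-01, 2.22350400e-04, 4.51817763e-02]))
```

View pics/w4.png

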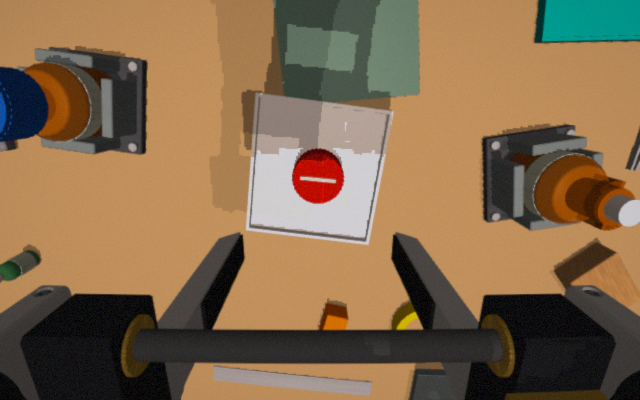

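The cap stands upright, stripe up at (318,177), in the middle of the small white tray, and the gripper is clear of it. I hand in.

```bash
python3 -c "
from station import ctrl
print(ctrl.hand_in())"
```

```text
the job is handed in; nothing more can be done
None
```

The red safety cap is off the amber jar and standing stripe up on the floor of the small white tray; readings after each move peaked at about 15 N down on the cap, and I handed the job in after about 22.5 s of robot time (no verdict was returned).

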